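Pin down the hold-down bar of the veneer press

TASK

Lock the veneer press: swing its hold-down bar over the stack until the eye at its end is fully home between the two ears of the steel yoke. Then take from the wooden rack the pin that fits (long thick shank, wide round collar; not the stub with the square flange, not the slim one), put it down through upper ear, eye and lower ear until its collar rests on the upper ear, and let go.

Things in the scene. Friction and masses are not known exactly. Their poses are not given: they have to be found in the camera images.
- yoke_hole (a point): Centre of the 34 mm hole at the top of the yoke's upper ear, 78 mm up. Two level steel ears, 76 x 76 x 8 mm, stacked, 22 mm gap (48 to 70 mm up), open below down to the press board at 18 mm. z up, +y across the veneer stack (46 mm high) to the bar's upright hinge axis 240 mm away, -x towards the robot within 15 deg. The gap is closed by a plate on -y, a stop post on +x; yoke and hinge post end 78 mm up.
- bar (a joint): Bar angle about the upright hinge, rad: 0 = home against its stop, its 34 mm eye exactly under the yoke hole; grows (max 1.2) as the bar swings level towards the robot (clockwise from above). Flat steel, 36 mm wide, 53 to 65 mm up; the eye is in a 62 mm square end 240 mm from the hinge. Stays where left; 1 to 2 N at the knob moves it.
- bar_knob (a point): Middle (90 mm up) of the upright dark wooden knob on the bar: cylinder 26 mm across, 65 to 115 mm up. It travels level on a circle of 145 mm radius about the hinge; with the bar home it lies 95 mm from the yoke hole, straight towards the hinge. Push it or take it from above.
- pin: The right pin, steel, 0.2 to 0.4 kg, upright in a hole of the rack. Origin on its axis under the collar (80 mm up in the rack), z up. Collar 52 mm wide, 6 thick; above it a round grip stem 20 mm wide, 6 to 52 mm over the origin; below, shank 18 mm wide, 55 long, last 20 tapered. Rack on the robot's right: three pins 85 mm apart in a row along world x within 15 deg, in any order.
There are look-alikes about, which are no part of the job. Leave any red look-alike of the pin alone.

How it is judged:
On the way:
1. the bar is swung home between the ears (value of joint bar below 0.08 rad), for 0.2 s.
At the end, for the whole second after the job is handed in: The bar is home (within 0.08 rad of its stop) and the right pin stands upright (within 10 degrees) and at rest through the upper ear, the eye and the lower ear, its axis within 12 mm of the hole's centre, its collar down on the upper ear (within 5 mm) (value of joint bar below 0.08 rad and horizontal distance between pin and yoke_hole below 0.012 m and z of pin in the frame of yoke_hole between -0.005 and 0.005 m and angle between pin's own z axis and vertical below 0.17 rad and linear speed of pin below 0.02 m/s); the robot touches nothing.
It also fails if it takes over 48 s, if anything falls off the work surface, if the arm or the gripper's body presses on something with over 40 N, if the wrist force passes 120 N, or if a joint passes its speed limit or range.

ROBOT

A 6-joint arm with a two-finger parallel gripper is mounted at the origin on the work surface. World frame = base frame: x ahead of the robot, y to its left, z up, the work surface at z = 0. Lengths are in m, angles in rad, forces in N, time in s.
With the tool pointing down it reaches from about 0.35 to 1 m from the base axis. Payload 7.1 kg.
Tool frame: the origin (TCP) lies between the finger pads; the fingertips stand ctrl.tip_reach ahead of it and the grasp point (between the pads) lies 5 mm behind it (ctrl.tip_reach is the distance from the TCP to the fingertips, in m); z points along the fingers, y is the line along which they close (so a half turn about z gives the same grasp; the last joint's range is limited). The gripper opens to 85 mm and grips with 20 to 120 N. Pads are 22 mm wide; open, the fingers measure 114 mm over their backs; the gripper's body (76 mm by 85 mm) begins 54 mm behind the grasp point. The pads swing forward as they close: fully open they stand 13 mm farther back than shut.
Start: joints at [1.296, 0.423, 1.63, -0, 1.089, -0.019], TCP at [0.158, 0.605, 0.245] pointing down, gripper open.
Joint ranges: [-3, 3], [-0.9, 2.11], [0.09, 2.58], [-1.31, 4.45], [0.11, 2.69], [-2.54, 2.54]. Speed limits (rad/s): [2.39, 2.39, 3.01, 3.14, 3.14, 3.14].

INTERFACE

Orientations are given as a unit quaternion [x, y, z, w].
In Python, from cell import status, cams, workorder, ctrl gives the robot as it stands.
- The arm moves only by the tool servo_tool, never from a script. Its argument "rows" is a list of rows, each an object of numbers: "dx", "dy", "dz": the shift along the tool's x, y, z each as a share of 0.02 m, from -1 to 1; "rx", "ry", "rz": the turn, a rotation vector about the tool's x, y, z each as a share of 0.12 rad, from -1 to 1. In form: [{"dx": .., "dy": .., "dz": .., "rx": .., "ry": .., "rz": ..}, ...]. A call has 1 to 12 rows; each row shifts and turns the commanded pose from where the row before left it, along the tool's axes as they then stand; what a row does not reach is not made up. A row lasts 1/12 s, in which the tool goes at most 41.7 mm and 7.16 degrees, less where a joint would pass 70% of its speed; a pose out of reach is approached as far as the arm can. A call with a number of a shift or a turn outside -1 to 1 is refused whole. A call with a gripper value outside its range is refused whole. "jaw" is the opening, from -1 (shut) to 1 (fully open), set as the call begins (left out, the last holds). The fingers move at their own pace and stop on an object; "squeeze" is the grip in N (left out, the last holds). Time passes only in rows, so rows that do not move let the fingers close. It gives the time, the measured TCP pose, the force, the opening and the grip force at its end, in the units of the state.
- status.get_obs(): the state, without advancing time (a new reading comes with each control period).
- cams.camera(name): name is "side" or "top" or "wrist"; returns a dict with "color" (420x560x3 uint8, red, green, blue), "camera_matrix" (3x3 intrinsics, pixels), "origin" and "orientation" of the camera in the world. Camera axes: x right, y up, looking along -z (the intrinsics and any distortion apply to the point x, -y, -z); pixel columns grow to the right and rows downward; lengths in m; the calibration is good to about 2 mm. The wrist camera is an equidistant fisheye: a pixel r from the principal point sees the ray r / f radians off the axis. A picture is of the moment at which its call begins. There is no depth.
- workorder.hand_in(): hands the job in; it is judged then, once.
The state is a dict: "time_s": time; "joints": joint angles; "joint_vel": joint speeds; "joint_torque": joint torques, N m; "tool_pos": TCP position; "eef_rot": TCP orientation; "contact_force": force on the tool from outside, world axes, zero at the start; "ft_torque": the same for the moment, N m; "opening": opening from 0.0 (shut) to 1.0 (fully open); "gripper_force": force on a finger pad.
Only numpy, scipy, OpenCV 4.12 (cv2) and the standard library are available. Lean on these libraries where they do the work, as an engineer would, in place of code of your own. Each camera call takes 0.05 s, during which the arm holds its last target. There are 200 camera calls.

## Working session

There is one attempt and no reset: what is moved stays moved. The work goes in short steps, Python scripts to look and compute and a tool call to move; the robot and the scene stay as the last step left them, time stands still between calls to the robot, and variables do not carry over. Pictures are saved under pics/ and viewed, at most 10 in all, crops included, and the job is handed in when it is done.

Besides the shell and the picture viewer there is one more tool, called after ">>>" as name([rows], argument=value, ...), one row to a line, values as JSON. servo_tool: Moves the arm, as the interface text tells. Shift numbers are shares of 0.02 m and turn numbers shares of 0.12 rad, none past 1 either way. Its arguments: {"type":"object","properties":{"rows":{"type":"array","items":{"type":"object","properties":{"dx":{"type":"number"},"dy":{"type":"number"},"dz":{"type":"number"},"rx":{"type":"number"},"ry":{"type":"number"},"rz":{"type":"number"}}}},"jaw":{"type":"number"},"squeeze":{"type":"number"}},"required":["rows"]}

```bash
ls; mkdir -p pics; cat > h.py <<'E'
import numpy as np, cv2
from scipy.spatial.transform import Rotation as R
from cell import status, cams, workorder, ctrl
def ray(c,u,v):
    K=c["camera_matrix"]; x=(u-K[0][2])/K[0][0]; y=(v-K[1][2])/K[1][1]
    if c.get("fish"):
        r=np.hypot(x,y); s=np.sin(r)/r if r>1e-9 else 1; d=np.array([x*s,-y*s,-np.cos(r)])
    else: d=np.array([x,-y,-1.])
    return R.from_quat(c["orientation"]).apply(d)
def onz(c,u,v,z):
    d=ray(c,u,v); o=np.array(c["origin"]); return o+d*(z-o[2])/d[2]
def proj(c,p):
    K=c["camera_matrix"]; q=R.from_quat(c["orientation"]).inv().apply(np.array(p)-c["origin"]); x,y,z=q[0],-q[1],-q[2]
    if c.get("fish"):
        r=np.hypot(x,y); t=np.arctan2(r,z); x,y=x/r*t,y/r*t
    else: x,y=x/z,y/z
    return np.array([K[0][0]*x+K[0][2],K[1][1]*y+K[1][2]])
def cam(n,f=None):
    c=dict(cams.camera(n)); c["fish"]=n=="wrist"
    for k in("camera_matrix","origin","orientation"): c[k]=np.array(c[k])
    if f: cv2.imwrite(f"pics/{f}.png",c["color"][:,:,::-1])
    return c
E
python3 - <<'E'
from h import *
import pickle
d={n:cam(n,n+"0") for n in("side","top","wrist")}
pickle.dump(d,open("c0.pkl","wb"))
for n in d: print(n,d[n]["origin"],d[n]["camera_matrix"][0],[k for k in d[n]])
a=np.hstack([d["side"]["color"],d["top"]["color"]])
print(status.get_obs(),ctrl.tip_reach)
E
```

```text
pics
side [0.31708169 0.42549019 0.70196771] [408.22856317   0.         279.74695671] ['color', 'camera_matrix', 'origin', 'orientation', 'fish']
top [ 0.33030114 -0.09707985  0.84635891] [381.4292312    0.         283.69581126] ['color', 'camera_matrix', 'origin', 'orientation', 'fish']
wrist [0.09065544 0.6215396  0.37210638] [325.1922621    0.         282.08698519] ['color', 'camera_matrix', 'origin', 'orientation', 'fish']
{'time_s': 0.15, 'joints': array([ 1.29603334e+00,  4.23717898e-01,  1.63050525e+00,  2.77414245e-05,
        1.08859536e+00, -1.90178609e-02]), 'joint_vel': array([-0.00048277, -0.0015095 , -0.00161845, -0.00034639,  0.00170732,
        0.00059391]), 'joint_torque': array([-6.03250046e-04, -5.57772911e+01, -2.82022727e+01, -2.19145466e-05,
        4.72275977e-03, -3.70921964e-05]), 'tool_pos': array([0.15797245, 0.60428496, 0.24469502]), 'eef_rot': array([ 1.27530728e-01,  9.91834431e-01, -6.04529313e-04, -1.01862716e-04]), 'contact_force': array([-0.02267808, -0.52196111,  0.00931511]), 'ft_torque': array([-0.03140916,  0.00382685,  0.03127094]), 'gripper_force': 0.0, 'opening': 1.0043099320345183} 0.014
```

View pics/top0.png

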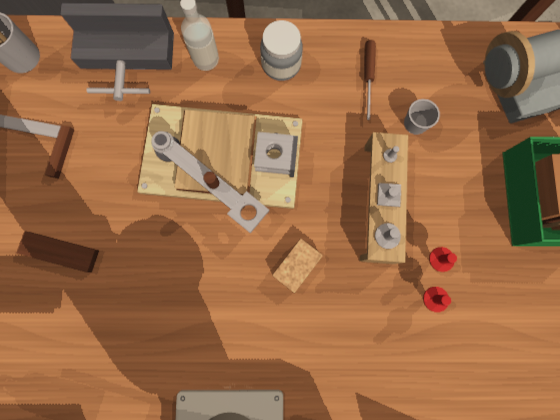

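View pics/side0.png

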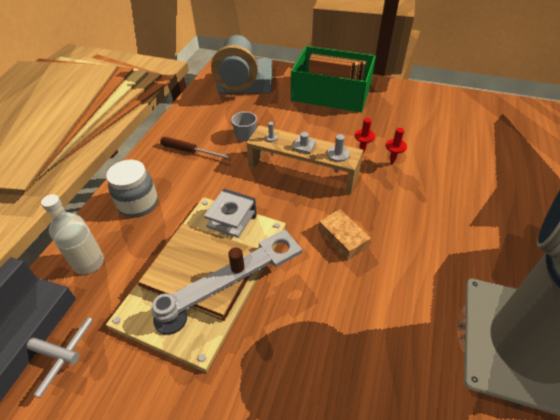

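Top view: hinge is at about (162,143), yoke hole (274,152), knob (211,180) and bar eye (248,212). The rack pins are at (391,153), a slim one; (389,194), with a square flange; and (388,236), with a wide round collar and a thick stem. (388,236) fits the description. The red look-alikes at (443,260) and (437,299) stay untouched. I'll confirm with an enlarged crop and measure.

```bash
python3 - <<'E'
from h import *
import pickle
d=pickle.load(open("c0.pkl","rb")); t,s=d["top"],d["side"]
A=cv2.resize(t["color"][130:270,360:460],None,fx=4,fy=4,interpolation=cv2.INTER_CUBIC)
B=cv2.resize(s["color"][110:210,230:420],None,fx=2.1,fy=2.1,interpolation=cv2.INTER_CUBIC)
C=cv2.resize(t["color"][120:230,145:305],None,fx=2.5,fy=2.5,interpolation=cv2.INTER_CUBIC)
im=np.zeros((600,800,3),np.uint8); im[:560,:400]=A; im[:210,400:799]=B; im[215:490,400:800]=C
cv2.imwrite("pics/crop1.png",im[:,:,::-1])
for n,u,v,z in[("hole",274,152,.078),("hinge",162,143,.078),("knobtop",211,178,.115),("eye",248,212,.065),("collar",388,236,.086),("sq",389,195,.086),("slim",391,154,.086)]:print(n,onz(t,u,v,z).round(4))
for n,u,v,z in[("hole",231,208,.078),("hinge",164,305,.078),("knobtop",236,254,.115),("eye",281,247,.065),("collar",339,153,.086)]:print("side",n,onz(s,u,v,z).round(4))
E
```

```text
hole [ 0.6004 -0.0873  0.078 ]
hinge [0.6182 0.1487 0.078 ]
knobtop [0.5326 0.0362 0.115 ]
eye [ 0.474  -0.0341  0.065 ]
collar [ 0.4227 -0.3182  0.086 ]
sq [ 0.5074 -0.3241  0.086 ]
slim [ 0.5954 -0.3323  0.086 ]
side hole [ 0.5972 -0.0873  0.078 ]
side hinge [0.6207 0.156  0.078 ]
side knobtop [0.5297 0.0433 0.115 ]
side eye [ 0.4702 -0.031   0.065 ]
side collar [ 0.4194 -0.3163  0.086 ]
```

View pics/crop1.png

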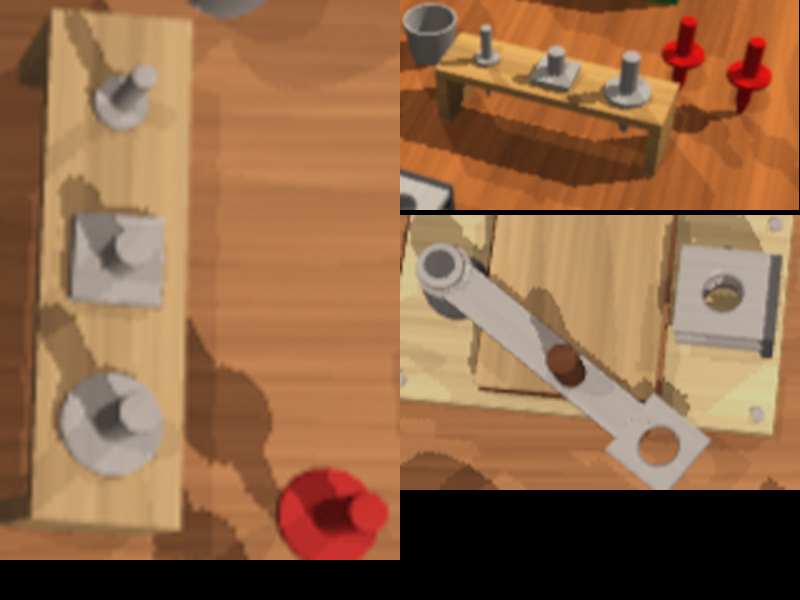

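The crop confirms it: the pin at top pixel (388,236) has the wide round collar and thick stem. The middle one has the square flange and the far one is slim. The cross-checks agree: hinge to knob 144 mm, hinge to eye 237 mm, hinge to hole about 240 mm. First I'll turn the tool, then travel over the knob.

>>> servo_tool([
  {"rz": 1},
  {"rz": 1},
  {"rz": 1},
  {"rz": 1},
  {"rz": 1},
  {"rz": 1},
  {"rz": 1},
  {"rz": 1},
  {"rz": 1},
  {"rz": 1},
  {"rz": 1},
  {"rz": 1},
])

```text
validation failed for argument at $.ro...
```

>>> servo_tool([
  {"rz": 1},
  {"rz": 0.8},
  {"dy": 1,"dx": -0.75},
  {"dy": 1,"dx": -0.75},
  {"dy": 1,"dx": -0.75},
  {"dy": 1,"dx": -0.75},
  {"dy": 1,"dx": -0.75},
  {"dy": 1,"dx": -0.75},
  {"dy": 1,"dx": -0.75},
  {"dy": 1,"dx": -0.75},
  {"dy": 1,"dx": -0.75},
  {"dy": 1,"dx": -0.75},
])

```text
validation failed for argument at $.ro...
```

>>> servo_tool([
  {"dy": 1,"dx": -0.75},
  {"dy": 1,"dx": -0.75},
  {"dy": 1,"dx": -0.75},
  {"dy": 1,"dx": -0.75},
  {"dy": 1,"dx": -0.75},
  {"dy": 1,"dx": -0.75},
  {"dy": 1,"dx": -0.75},
  {"dy": 1,"dx": -0.75},
  {"dy": 1,"dx": -0.75},
  {"dy": 1,"dx": -0.75},
  {"dy": 1,"dx": -0.75},
  {"dy": 1,"dx": -0.75},
])

```text
validation failed for argument at $.ro...
```

>>> servo_tool([
  {"dy": 1,"dx": -0.75},
  {"dy": 1,"dx": -0.75},
  {"dy": 1,"dx": -0.75},
  {"dy": 1,"dx": -0.75},
  {"dy": 1,"dx": -0.75},
  {},
])

```text
validation failed for argument at $.ro...
```

The rows seem to need all six keys.

>>> servo_tool([
  {"dx": 0,"dy": 0,"dz": 0,"rx": 0,"ry": 0,"rz": 1},
  {"dx": 0,"dy": 0,"dz": 0,"rx": 0,"ry": 0,"rz": 1},
  {"dx": 0,"dy": 0,"dz": 0,"rx": 0,"ry": 0,"rz": 1},
  {"dx": 0,"dy": 0,"dz": 0,"rx": 0,"ry": 0,"rz": 1},
  {"dx": 0,"dy": 0,"dz": 0,"rx": 0,"ry": 0,"rz": 1},
  {"dx": 0,"dy": 0,"dz": 0,"rx": 0,"ry": 0,"rz": 1},
  {"dx": 0,"dy": 0,"dz": 0,"rx": 0,"ry": 0,"rz": 1},
  {"dx": 0,"dy": 0,"dz": 0,"rx": 0,"ry": 0,"rz": 1},
  {"dx": 0,"dy": 0,"dz": 0,"rx": 0,"ry": 0,"rz": 1},
  {"dx": 0,"dy": 0,"dz": 0,"rx": 0,"ry": 0,"rz": 1},
  {"dx": 0,"dy": 0,"dz": 0,"rx": 0,"ry": 0,"rz": 1},
  {"dx": 0,"dy": 0,"dz": 0,"rx": 0,"ry": 0,"rz": 1},
])

```text
time_s: 1.15
tool_pos: [0.158, 0.6044, 0.245]
eef_rot: [0.752, 0.659, -0.0, 0.0]
contact_force: [-0.5, -0.7, 0.9]
opening: 1.003
gripper_force: 0.0
```

>>> servo_tool([
  {"dx": 0,"dy": 0,"dz": 0,"rx": 0,"ry": 0,"rz": 1},
  {"dx": 0,"dy": 0,"dz": 0,"rx": 0,"ry": 0,"rz": 0.8},
  {"dx": -0.75,"dy": 1,"dz": 0,"rx": 0,"ry": 0,"rz": 0},
  {"dx": -0.75,"dy": 1,"dz": 0,"rx": 0,"ry": 0,"rz": 0},
  {"dx": -0.75,"dy": 1,"dz": 0,"rx": 0,"ry": 0,"rz": 0},
  {"dx": -0.75,"dy": 1,"dz": 0,"rx": 0,"ry": 0,"rz": 0},
  {"dx": -0.75,"dy": 1,"dz": 0,"rx": 0,"ry": 0,"rz": 0},
  {"dx": -0.75,"dy": 1,"dz": 0,"rx": 0,"ry": 0,"rz": 0},
  {"dx": -0.75,"dy": 1,"dz": 0,"rx": 0,"ry": 0,"rz": 0},
  {"dx": -0.75,"dy": 1,"dz": 0,"rx": 0,"ry": 0,"rz": 0},
  {"dx": -0.75,"dy": 1,"dz": 0,"rx": 0,"ry": 0,"rz": 0},
  {"dx": -0.75,"dy": 1,"dz": 0,"rx": 0,"ry": 0,"rz": 0},
])

```text
time_s: 2.15
tool_pos: [0.2968, 0.3952, 0.2452]
eef_rot: [0.817, 0.577, -0.0, 0.0]
contact_force: [0.4, 1.2, -0.1]
opening: 1.001
gripper_force: 0.0
```

>>> servo_tool([
  {"dx": -0.75,"dy": 1,"dz": 0,"rx": 0,"ry": 0,"rz": 0},
  {"dx": -0.75,"dy": 1,"dz": 0,"rx": 0,"ry": 0,"rz": 0},
  {"dx": -0.75,"dy": 1,"dz": 0,"rx": 0,"ry": 0,"rz": 0},
  {"dx": -0.75,"dy": 1,"dz": 0,"rx": 0,"ry": 0,"rz": 0},
  {"dx": -0.75,"dy": 1,"dz": 0,"rx": 0,"ry": 0,"rz": 0},
  {"dx": -0.75,"dy": 1,"dz": 0,"rx": 0,"ry": 0,"rz": 0},
  {"dx": -0.75,"dy": 1,"dz": 0,"rx": 0,"ry": 0,"rz": 0},
  {"dx": -0.75,"dy": 1,"dz": 0,"rx": 0,"ry": 0,"rz": 0},
  {"dx": -0.75,"dy": 1,"dz": 0,"rx": 0,"ry": 0,"rz": 0},
  {"dx": -0.75,"dy": 1,"dz": 0,"rx": 0,"ry": 0,"rz": 0},
  {"dx": -0.75,"dy": 1,"dz": 0,"rx": 0,"ry": 0,"rz": 0},
  {"dx": -0.75,"dy": 1,"dz": 0,"rx": 0,"ry": 0,"rz": 0},
])

```text
time_s: 3.15
tool_pos: [0.4628, 0.1453, 0.2452]
eef_rot: [0.817, 0.577, -0.0, -0.0]
contact_force: [-0.9, 0.7, -0.4]
opening: 1.003
gripper_force: 0.0
```

>>> servo_tool([
  {"dx": -0.75,"dy": 1,"dz": 0,"rx": 0,"ry": 0,"rz": 0},
  {"dx": -0.75,"dy": 1,"dz": 0,"rx": 0,"ry": 0,"rz": 0},
  {"dx": -0.75,"dy": 1,"dz": 0,"rx": 0,"ry": 0,"rz": 0},
  {"dx": -0.75,"dy": 1,"dz": 0,"rx": 0,"ry": 0,"rz": 0},
  {"dx": -0.75,"dy": 1,"dz": 0,"rx": 0,"ry": 0,"rz": 0},
  {"dx": 0,"dy": 0,"dz": 0,"rx": 0,"ry": 0,"rz": 0},
  {"dx": 0,"dy": 0,"dz": 0,"rx": 0,"ry": 0,"rz": 0},
])

```text
time_s: 3.73
tool_pos: [0.5318, 0.0415, 0.245]
eef_rot: [0.817, 0.576, -0.0, -0.0]
contact_force: [0.4, 0.2, -0.3]
opening: 1.0
gripper_force: 0.0
```

```bash
python3 - <<'E'
from h import *
import pickle
c=cam("wrist","w1"); pickle.dump(c,open("w1.pkl","wb")); o=status.get_obs(); print(o["tool_pos"],o["joints"],c["origin"])
for p in([.531,.039,.115],[.600,-.0873,.078],[.62,.152,.078]): print(proj(c,p).round(0))
E
```

```text
[0.53117293 0.0422534  0.24495149] [5.69055310e-02 2.89345319e-01 1.83311335e+00 3.05167332e-04
 1.02017698e+00 3.98896513e-01] [0.55476595 0.10635946 0.37247054]
[283. 207.]
[383. 285.]
[334.  50.]
```

View pics/w1.png

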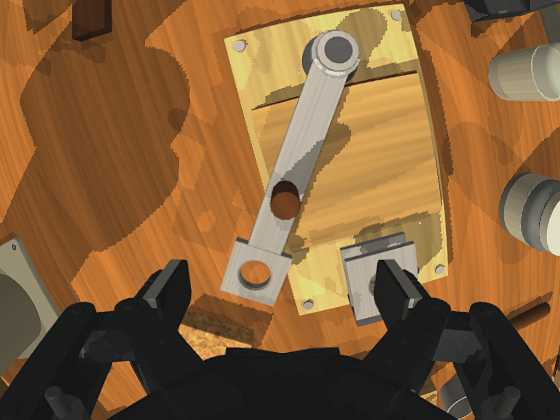

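The wrist view shows the knob top at (285,203), against a predicted (283,207), so the estimate is good. Hinge is at (337,48) and the eye at (255,273). I'll lower around the knob and cage it.

>>> servo_tool([
  {"dx": 0,"dy": 0,"dz": 1,"rx": 0,"ry": 0,"rz": 0},
  {"dx": 0,"dy": 0,"dz": 1,"rx": 0,"ry": 0,"rz": 0},
  {"dx": 0,"dy": 0,"dz": 1,"rx": 0,"ry": 0,"rz": 0},
  {"dx": 0,"dy": 0,"dz": 1,"rx": 0,"ry": 0,"rz": 0},
  {"dx": 0,"dy": 0,"dz": 1,"rx": 0,"ry": 0,"rz": 0},
  {"dx": 0,"dy": 0,"dz": 1,"rx": 0,"ry": 0,"rz": 0},
  {"dx": 0,"dy": 0,"dz": 1,"rx": 0,"ry": 0,"rz": 0},
  {"dx": 0,"dy": 0,"dz": 0.4,"rx": 0,"ry": 0,"rz": 0},
  {"dx": 0,"dy": 0,"dz": 0,"rx": 0,"ry": 0,"rz": 0},
])

```text
time_s: 4.53
tool_pos: [0.5297, 0.0432, 0.0956]
eef_rot: [0.816, 0.577, -0.002, -0.001]
contact_force: [-1.0, 0.1, 0.6]
opening: 1.002
gripper_force: 0.0
```

>>> servo_tool([
  {"dx": 0,"dy": 0,"dz": 0,"rx": 0,"ry": 0,"rz": 0},
  {"dx": 0,"dy": 0,"dz": 0,"rx": 0,"ry": 0,"rz": 0},
  {"dx": 0,"dy": 0,"dz": 0,"rx": 0,"ry": 0,"rz": 0},
  {"dx": 0,"dy": 0,"dz": 0,"rx": 0,"ry": 0,"rz": 0},
  {"dx": 0,"dy": 0,"dz": 0,"rx": 0,"ry": 0,"rz": 0},
  {"dx": 0,"dy": 0,"dz": 0,"rx": 0,"ry": 0,"rz": 0},
], jaw=-0.2, squeeze=20)

```text
time_s: 5.03
tool_pos: [0.5318, 0.0423, 0.0979]
eef_rot: [0.817, 0.577, 0.0, 0.0]
contact_force: [0.1, -0.1, -0.5]
opening: 0.402
gripper_force: 0.0
```

```bash
python3 - <<'E'
from h import *
import pickle
c=pickle.load(open("w1.pkl","rb"))
for n,u,v,z in[("knob",285,203,.115),("hinge",338,47,.078),("eye",255,274,.065)]:print(n,onz(c,u,v,z).round(4))
H=np.array([.620,.151]); Y=np.array([.600,-.0873]); y=(H-Y); print(np.linalg.norm(y)); y/=np.linalg.norm(y)
k=H-.145*y; print("home knob",k, "eye gap")
t=np.array([status.get_obs()["tool_pos"][0],status.get_obs()["tool_pos"][1]])
Rm=R.from_quat(status.get_obs()["eef_rot"]).as_matrix()[:2,:2]
a0=np.arctan2(*(t-H)[::-1]); a1=np.arctan2(*(k-H)[::-1]); r=.145
pts=[H+r*np.array([np.cos(a),np.sin(a)]) for a in np.linspace(a0,a1+0.04,6)]
print(t,a0,a1,[ (Rm.T@(b-a)/.02).round(2).tolist() for a,b in zip([t]+pts[1:],pts[1:])])
E
```

```text
knob [0.534  0.0417 0.115 ]
hinge [0.6248 0.1534 0.078 ]
eye [ 0.4741 -0.0334  0.065 ]
0.23913780545952998
home knob [0.6078731 0.006508 ] eye gap
[0.53184756 0.04234657] -2.2524002688899083 -1.6545279183869435 [[-0.49, 0.8], [-0.14, 0.91], [-0.02, 0.92], [0.1, 0.92], [0.21, 0.9]]
```

>>> servo_tool([
  {"dx": -0.15,"dy": 0.4,"dz": 0,"rx": 0,"ry": 0,"rz": 0},
  {"dx": -0.15,"dy": 0.4,"dz": 0,"rx": 0,"ry": 0,"rz": 0},
  {"dx": -0.07,"dy": 0.45,"dz": 0,"rx": 0,"ry": 0,"rz": 0},
  {"dx": -0.07,"dy": 0.45,"dz": 0,"rx": 0,"ry": 0,"rz": 0},
  {"dx": 0,"dy": 0.45,"dz": 0,"rx": 0,"ry": 0,"rz": 0},
  {"dx": 0,"dy": 0.45,"dz": 0,"rx": 0,"ry": 0,"rz": 0},
  {"dx": 0.05,"dy": 0.45,"dz": 0,"rx": 0,"ry": 0,"rz": 0},
  {"dx": 0.05,"dy": 0.45,"dz": 0,"rx": 0,"ry": 0,"rz": 0},
  {"dx": 0,"dy": 0,"dz": 0,"rx": 0,"ry": 0,"rz": 0},
])

```text
time_s: 5.78
tool_pos: [0.5979, 0.0122, 0.0976]
eef_rot: [0.817, 0.577, 0.001, 0.001]
contact_force: [0.1, 1.3, 0.9]
opening: 0.4
gripper_force: 0.0
```

>>> servo_tool([
  {"dx": 0.05,"dy": 0.2,"dz": 0,"rx": 0,"ry": 0,"rz": 0},
  {"dx": 0.05,"dy": 0.2,"dz": 0,"rx": 0,"ry": 0,"rz": 0},
  {"dx": 0.05,"dy": 0.2,"dz": 0,"rx": 0,"ry": 0,"rz": 0},
  {"dx": 0,"dy": 0,"dz": 0,"rx": 0,"ry": 0,"rz": 0},
])

```text
time_s: 6.12
tool_pos: [0.6085, 0.0115, 0.0975]
eef_rot: [0.817, 0.577, 0.0, 0.0]
contact_force: [0.2, 0.6, 0.3]
opening: 0.402
gripper_force: 0.0
```

>>> servo_tool([
  {"dx": 0.03,"dy": 0.15,"dz": 0,"rx": 0,"ry": 0,"rz": 0},
  {"dx": 0.03,"dy": 0.15,"dz": 0,"rx": 0,"ry": 0,"rz": 0},
  {"dx": 0,"dy": 0,"dz": 0,"rx": 0,"ry": 0,"rz": 0},
])

```text
time_s: 6.37
tool_pos: [0.6143, 0.0105, 0.0975]
eef_rot: [0.817, 0.577, 0.0, 0.0]
contact_force: [0.5, 0.6, 0.1]
opening: 0.401
gripper_force: 0.0
```

>>> servo_tool([
  {"dx": 0.02,"dy": 0.15,"dz": 0,"rx": 0,"ry": 0,"rz": 0},
  {"dx": 0,"dy": 0,"dz": 0,"rx": 0,"ry": 0,"rz": 0},
])

```text
time_s: 6.53
tool_pos: [0.6166, 0.0099, 0.0973]
eef_rot: [0.817, 0.577, -0.0, -0.0]
contact_force: [-0.3, 0.8, 1.1]
opening: 0.401
gripper_force: 0.7
```

>>> servo_tool([
  {"dx": 0.02,"dy": 0.1,"dz": 0,"rx": 0,"ry": 0,"rz": 0},
  {"dx": 0,"dy": 0,"dz": 0,"rx": 0,"ry": 0,"rz": 0},
])

```text
time_s: 6.7
tool_pos: [0.6167, 0.0099, 0.097]
eef_rot: [0.817, 0.577, -0.002, -0.002]
contact_force: [-7.8, 2.6, 5.2]
opening: 0.399
gripper_force: 3.8
```

```bash
python3 - <<'E'
from h import *
import pickle
o=status.get_obs(); print(o["tool_pos"],o["contact_force"])
d={n:cam(n) for n in("top","wrist","side")}; pickle.dump(d,open("c2.pkl","wb"))
im=np.zeros((420,800,3),np.uint8)
w=cv2.resize(d["wrist"]["color"],(450,338)); im[:338,:450]=w
im[:,450:800]=cv2.resize(d["side"]["color"][150:360,100:275],(350,420),interpolation=cv2.INTER_CUBIC)
cv2.imwrite("pics/c2.png",im[:,:,::-1])
E
```

```text
[0.61666244 0.00991243 0.09702665] [-7.78894189  2.6232279   5.23008963]
```

View pics/c2.png

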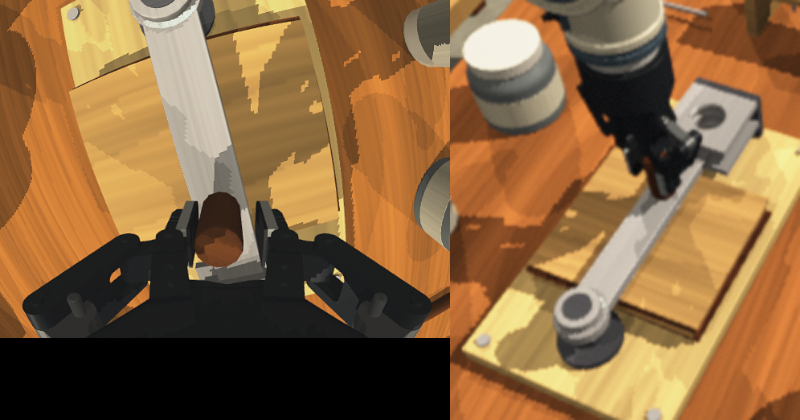

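A contact force of about 8 N appeared at the stop. In the side crop the eye is inside the yoke, under the hole at (712,117), so the bar is home. I'll back off, lift and travel over the pin.

>>> servo_tool([
  {"dx": 0,"dy": -0.25,"dz": 0,"rx": 0,"ry": 0,"rz": 0},
  {"dx": 0,"dy": 0,"dz": -0.5,"rx": 0,"ry": 0,"rz": 0},
  {"dx": 0,"dy": 0,"dz": -1,"rx": 0,"ry": 0,"rz": 0},
  {"dx": 0,"dy": 0,"dz": -1,"rx": 0,"ry": 0,"rz": 0},
  {"dx": 0,"dy": 0,"dz": -1,"rx": 0,"ry": 0,"rz": 0},
  {"dx": 0,"dy": 0,"dz": -1,"rx": 0,"ry": 0,"rz": 0},
  {"dx": 0,"dy": 0,"dz": -1,"rx": 0,"ry": 0,"rz": 0},
  {"dx": -0.5,"dy": 0,"dz": -1,"rx": 0,"ry": 0,"rz": 0},
  {"dx": -1,"dy": -0.2,"dz": -0.5,"rx": 0,"ry": 0,"rz": 0},
  {"dx": -1,"dy": -0.2,"dz": 0,"rx": 0,"ry": 0,"rz": 0},
  {"dx": -1,"dy": -0.2,"dz": 0,"rx": 0,"ry": 0,"rz": 0},
  {"dx": -1,"dy": -0.2,"dz": 0,"rx": 0,"ry": 0,"rz": 0},
])

```text
time_s: 7.85
tool_pos: [0.5688, -0.069, 0.2387]
eef_rot: [0.817, 0.577, 0.001, 0.001]
contact_force: [0.5, -0.5, -1.1]
opening: 0.403
gripper_force: 0.0
```

>>> servo_tool([
  {"dx": -1,"dy": -0.2,"dz": 0,"rx": 0,"ry": 0,"rz": 0},
  {"dx": -1,"dy": -0.2,"dz": 0,"rx": 0,"ry": 0,"rz": 0},
  {"dx": -1,"dy": -0.2,"dz": 0,"rx": 0,"ry": 0,"rz": 0},
  {"dx": -1,"dy": -0.2,"dz": 0,"rx": 0,"ry": 0,"rz": 0},
  {"dx": -1,"dy": -0.2,"dz": 0,"rx": 0,"ry": 0,"rz": 0},
  {"dx": -1,"dy": -0.2,"dz": 0,"rx": 0,"ry": 0,"rz": 0},
  {"dx": -1,"dy": -0.2,"dz": 0,"rx": 0,"ry": 0,"rz": 0},
  {"dx": -1,"dy": -0.2,"dz": 0,"rx": 0,"ry": 0,"rz": 0},
  {"dx": -1,"dy": -0.2,"dz": 0,"rx": 0,"ry": 0,"rz": 0},
  {"dx": -1,"dy": -0.2,"dz": 0,"rx": 0,"ry": 0,"rz": 0},
  {"dx": -1,"dy": -0.2,"dz": 0,"rx": 0,"ry": 0,"rz": 0},
  {"dx": -1,"dy": -0.2,"dz": 0,"rx": 0,"ry": 0,"rz": 0},
], jaw=0.4)

```text
time_s: 8.85
tool_pos: [0.4431, -0.2795, 0.2384]
eef_rot: [0.817, 0.577, 0.0, 0.001]
contact_force: [1.0, 0.5, -0.2]
opening: 0.702
gripper_force: 0.0
```

>>> servo_tool([
  {"dx": -1,"dy": -0.2,"dz": 0,"rx": 0,"ry": 0,"rz": 0},
  {"dx": -1,"dy": -0.1,"dz": 0,"rx": 0,"ry": 0,"rz": 0},
  {"dx": 0,"dy": 0,"dz": 0,"rx": 0,"ry": 0,"rz": 0},
  {"dx": 0,"dy": 0,"dz": 0,"rx": 0,"ry": 0,"rz": 0},
])

```text
time_s: 9.18
tool_pos: [0.4242, -0.3149, 0.2381]
eef_rot: [0.817, 0.576, 0.0, 0.001]
contact_force: [0.5, -0.4, 0.0]
opening: 0.698
gripper_force: 0.0
```

```bash
python3 - <<'E'
from h import *
import pickle
d={n:cam(n,n+"3") for n in("wrist","top")}; pickle.dump(d,open("c3.pkl","wb")); o=status.get_obs(); print(o["tool_pos"],o["joints"])
c=d["wrist"]
for p in([.421,-.317,.132],[.421,-.317,.086]): print(proj(c,p).round(0))
t=d["top"]["color"][120:230,145:305]
im=np.zeros((420,800,3),np.uint8); im[:,:560]=c["color"]; im[:165,560:800]=cv2.resize(t,(240,165))
cv2.imwrite("pics/c3.png",im[:,:,::-1])
E
```

```text
[ 0.42452845 -0.31375233  0.23778157] [-6.59118452e-01  2.90501950e-01  1.85086726e+00  2.41965825e-04
  9.99414084e-01 -3.18104114e-01]
[279. 216.]
[279. 201.]
```

View pics/c3.png

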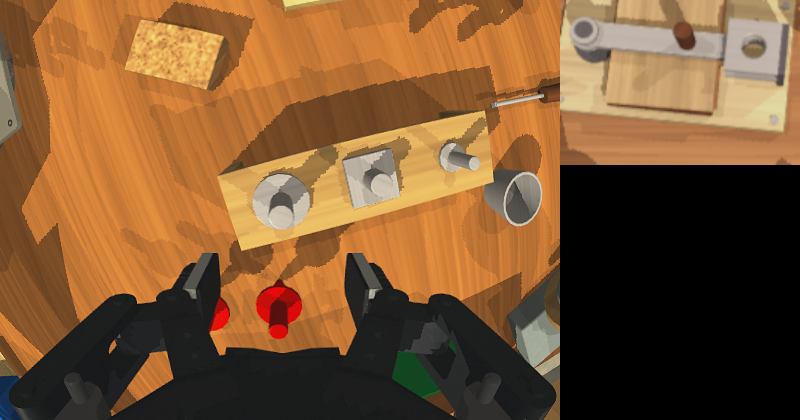

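The wrist view puts the stem top at (281,216) and the collar at (282,202), within 3 px of prediction. That puts the pin near (0.423, -0.318). The top inset shows the bar lying in the yoke, home. Next I'll descend and grip.

>>> servo_tool([
  {"dx": -0.2,"dy": 0,"dz": 0.5,"rx": 0,"ry": 0,"rz": 0},
  {"dx": 0,"dy": 0,"dz": 1,"rx": 0,"ry": 0,"rz": 0},
  {"dx": 0,"dy": 0,"dz": 1,"rx": 0,"ry": 0,"rz": 0},
  {"dx": 0,"dy": 0,"dz": 1,"rx": 0,"ry": 0,"rz": 0},
  {"dx": 0,"dy": 0,"dz": 1,"rx": 0,"ry": 0,"rz": 0},
  {"dx": 0,"dy": 0,"dz": 1,"rx": 0,"ry": 0,"rz": 0},
  {"dx": 0,"dy": 0,"dz": 0.6,"rx": 0,"ry": 0,"rz": 0},
  {"dx": 0,"dy": 0,"dz": 0.4,"rx": 0,"ry": 0,"rz": 0},
  {"dx": 0,"dy": 0,"dz": 0,"rx": 0,"ry": 0,"rz": 0},
])

```text
time_s: 10.03
tool_pos: [0.4223, -0.3169, 0.1057]
eef_rot: [0.817, 0.577, -0.0, -0.001]
contact_force: [-0.0, -0.3, -0.2]
opening: 0.701
gripper_force: 0.0
```

>>> servo_tool([
  {"dx": 0,"dy": 0,"dz": 0,"rx": 0,"ry": 0,"rz": 0},
  {"dx": 0,"dy": 0,"dz": 0,"rx": 0,"ry": 0,"rz": 0},
  {"dx": 0,"dy": 0,"dz": 0,"rx": 0,"ry": 0,"rz": 0},
  {"dx": 0,"dy": 0,"dz": 0,"rx": 0,"ry": 0,"rz": 0},
  {"dx": 0,"dy": 0,"dz": 0,"rx": 0,"ry": 0,"rz": 0},
  {"dx": 0,"dy": 0,"dz": 0,"rx": 0,"ry": 0,"rz": 0},
  {"dx": 0,"dy": 0,"dz": 0,"rx": 0,"ry": 0,"rz": 0},
  {"dx": 0,"dy": 0,"dz": 0,"rx": 0,"ry": 0,"rz": 0},
], jaw=-1, squeeze=60)

```text
time_s: 10.7
tool_pos: [0.4234, -0.3183, 0.1085]
eef_rot: [0.817, 0.577, 0.0, 0.001]
contact_force: [-0.6, 0.5, 6.9]
opening: 0.217
gripper_force: 58.5
```

>>> servo_tool([
  {"dx": 0,"dy": 0,"dz": -0.5,"rx": 0,"ry": 0,"rz": 0},
  {"dx": 0,"dy": 0,"dz": -1,"rx": 0,"ry": 0,"rz": 0},
  {"dx": 0,"dy": 0,"dz": -1,"rx": 0,"ry": 0,"rz": 0},
  {"dx": 0,"dy": 0,"dz": -1,"rx": 0,"ry": 0,"rz": 0},
  {"dx": 0,"dy": 0,"dz": -1,"rx": 0,"ry": 0,"rz": 0},
  {"dx": 0,"dy": 0,"dz": -0.5,"rx": 0,"ry": 0,"rz": 0},
  {"dx": 0.5,"dy": 0.2,"dz": 0,"rx": 0,"ry": 0,"rz": 0},
  {"dx": 1,"dy": 0.4,"dz": 0,"rx": 0,"ry": 0,"rz": 0},
  {"dx": 1,"dy": 0.4,"dz": 0,"rx": 0,"ry": 0,"rz": 0},
  {"dx": 1,"dy": 0.4,"dz": 0,"rx": 0,"ry": 0,"rz": 0},
  {"dx": 1,"dy": 0.4,"dz": 0,"rx": 0,"ry": 0,"rz": 0},
  {"dx": 1,"dy": 0.4,"dz": 0,"rx": 0,"ry": 0,"rz": 0},
])

```text
time_s: 11.7
tool_pos: [0.5012, -0.2272, 0.2062]
eef_rot: [0.817, 0.577, -0.0, -0.001]
contact_force: [0.6, -0.5, -3.9]
opening: 0.216
gripper_force: 58.9
```

>>> servo_tool([
  {"dx": 1,"dy": 0.4,"dz": 0,"rx": 0,"ry": 0,"rz": 0},
  {"dx": 1,"dy": 0.4,"dz": 0,"rx": 0,"ry": 0,"rz": 0},
  {"dx": 1,"dy": 0.4,"dz": 0,"rx": 0,"ry": 0,"rz": 0},
  {"dx": 1,"dy": 0.4,"dz": 0,"rx": 0,"ry": 0,"rz": 0},
  {"dx": 0.5,"dy": 0.4,"dz": 0,"rx": 0,"ry": 0,"rz": 0},
  {"dx": 0,"dy": 0,"dz": 0,"rx": 0,"ry": 0,"rz": 0},
  {"dx": 0,"dy": 0,"dz": 0,"rx": 0,"ry": 0,"rz": 0},
])

```text
time_s: 12.28
tool_pos: [0.5687, -0.1569, 0.2065]
eef_rot: [0.816, 0.577, -0.001, -0.0]
contact_force: [-0.8, 1.1, -3.9]
opening: 0.223
gripper_force: 59.0
```

```bash
python3 - <<'E'
from h import *
import pickle
d={n:cam(n) for n in("wrist","side","top")}; pickle.dump(d,open("c4.pkl","wb")); o=status.get_obs(); print(o["tool_pos"],o["contact_force"],o["opening"])
c=d["wrist"]
print(proj(c,[.599,-.0873,.078]).round(1))
im=np.zeros((600,800,3),np.uint8); im[:600,:600]=cv2.resize(c["color"][150:350,180:380],(600,600),interpolation=cv2.INTER_CUBIC); im[:300,600:]=cv2.resize(d["side"]["color"][100:250,200:300],(200,300))
im[300:,600:]=cv2.resize(d["top"]["color"][60:210,250:350],(200,300))
cv2.imwrite("pics/c4.png",im[:,:,::-1])
E
```

```text
[ 0.56800572 -0.15798045  0.20689283] [ 0.2758892   0.63857001 -3.50802738] 0.22043823380867042
[289.5 110.3]
```

View pics/c4.png

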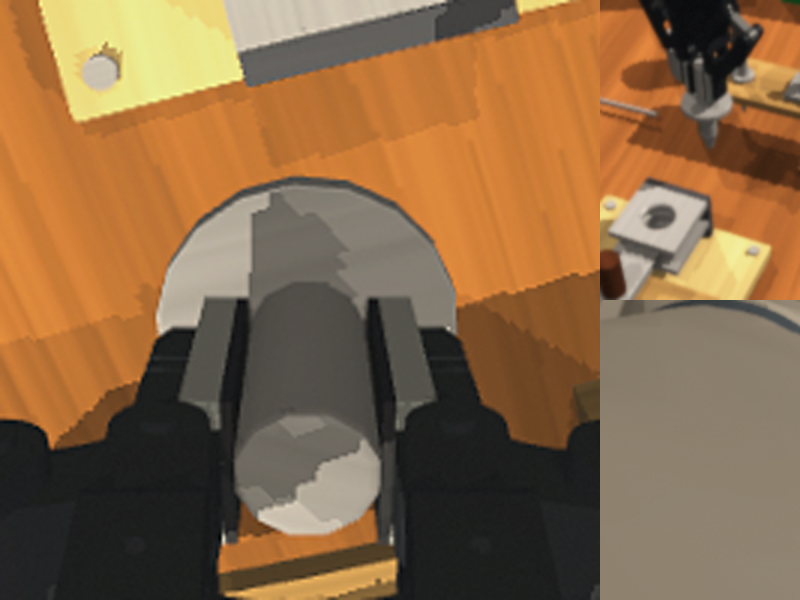

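The held pin is upright between the pads, with its collar centred near px (282,257) and its stem top at (283,308). The hole lies above this crop, near (289,110), so I'll measure it there.

```bash
python3 - <<'E'
from h import *
import pickle
d=pickle.load(open("c4.pkl","rb")); c=d["wrist"]; s=d["side"]
T=np.array([.5685,-.1575,.2068])
print("stemtop",onz(c,282.7,307.7,T[2]+.0235),"collar",onz(c,282.2,256,T[2]-.0225),"tool",T)
def hole(c,u,v,w,nm):
    g=cv2.cvtColor(c["color"],cv2.COLOR_RGB2GRAY)[v-w:v+w,u-w:u+w]
    return cv2.resize(c["color"][v-w:v+w,u-w:u+w],(400,400),interpolation=cv2.INTER_CUBIC)
im=np.hstack([hole(c,290,110,40,"w"),hole(s,231,208,25,"s")])
cv2.imwrite("pics/c5.png",im[:,:,::-1])
E
```

```text
stemtop [ 0.5690849  -0.15606481  0.2303    ] collar [ 0.56915536 -0.1551509   0.1843    ] tool [ 0.5685 -0.1575  0.2068]
```

View pics/c5.png

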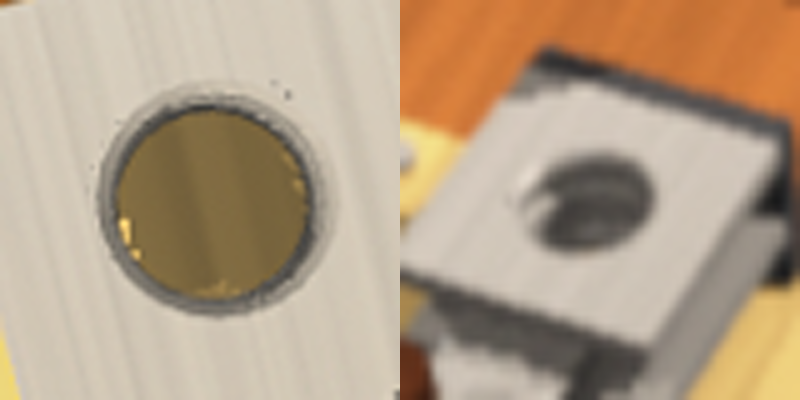

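The wrist crop shows the hole ringed at about (210,203), which is px (292,110.6), 43 px across as expected for 34 mm. I can see straight through it to the board, so the eye is aligned. The offset is about 74 mm along tool x and 7.5 mm along tool y.

>>> servo_tool([
  {"dx": 0.7,"dy": 0.1,"dz": 0,"rx": 0,"ry": 0,"rz": 0},
  {"dx": 1,"dy": 0.1,"dz": 0,"rx": 0,"ry": 0,"rz": 0},
  {"dx": 1,"dy": 0.1,"dz": 0,"rx": 0,"ry": 0,"rz": 0},
  {"dx": 0.7,"dy": 0.1,"dz": 0,"rx": 0,"ry": 0,"rz": 0},
  {"dx": 0.3,"dy": 0,"dz": 0,"rx": 0,"ry": 0,"rz": 0},
  {"dx": 0,"dy": 0,"dz": 0,"rx": 0,"ry": 0,"rz": 0},
  {"dx": 0,"dy": 0,"dz": 0.7,"rx": 0,"ry": 0,"rz": 0},
  {"dx": 0,"dy": 0,"dz": 0.7,"rx": 0,"ry": 0,"rz": 0},
  {"dx": 0,"dy": 0,"dz": 0.7,"rx": 0,"ry": 0,"rz": 0},
  {"dx": 0,"dy": 0,"dz": 0.3,"rx": 0,"ry": 0,"rz": 0},
  {"dx": 0,"dy": 0,"dz": 0,"rx": 0,"ry": 0,"rz": 0},
])

```text
time_s: 13.35
tool_pos: [0.5998, -0.0909, 0.1577]
eef_rot: [0.817, 0.577, -0.001, -0.001]
contact_force: [-0.3, 0.3, -3.9]
opening: 0.218
gripper_force: 59.0
```

>>> servo_tool([
  {"dx": 0,"dy": 0,"dz": 0.5,"rx": 0,"ry": 0,"rz": 0},
  {"dx": 0,"dy": 0,"dz": 0.5,"rx": 0,"ry": 0,"rz": 0},
  {"dx": 0,"dy": 0,"dz": 0.5,"rx": 0,"ry": 0,"rz": 0},
  {"dx": 0,"dy": 0,"dz": 0,"rx": 0,"ry": 0,"rz": 0},
  {"dx": 0,"dy": 0,"dz": 0,"rx": 0,"ry": 0,"rz": 0},
])

```text
time_s: 13.77
tool_pos: [0.6006, -0.0903, 0.1285]
eef_rot: [0.817, 0.577, -0.001, -0.001]
contact_force: [-0.2, 0.5, -3.8]
opening: 0.217
gripper_force: 59.1
```

>>> servo_tool([
  {"dx": 0,"dy": 0,"dz": 0.4,"rx": 0,"ry": 0,"rz": 0},
  {"dx": 0,"dy": 0,"dz": 0.4,"rx": 0,"ry": 0,"rz": 0},
  {"dx": 0,"dy": 0,"dz": 0.1,"rx": 0,"ry": 0,"rz": 0},
  {"dx": 0,"dy": 0,"dz": 0,"rx": 0,"ry": 0,"rz": 0},
  {"dx": 0,"dy": 0,"dz": 0,"rx": 0,"ry": 0,"rz": 0},
])

```text
time_s: 14.18
tool_pos: [0.6011, -0.0903, 0.1111]
eef_rot: [0.817, 0.577, -0.0, -0.0]
contact_force: [0.6, -0.5, -2.7]
opening: 0.22
gripper_force: 59.1
```

>>> servo_tool([
  {"dx": 0,"dy": 0,"dz": 0.1,"rx": 0,"ry": 0,"rz": 0},
  {"dx": 0,"dy": 0,"dz": 0.08,"rx": 0,"ry": 0,"rz": 0},
  {"dx": 0,"dy": 0,"dz": 0,"rx": 0,"ry": 0,"rz": 0},
  {"dx": 0,"dy": 0,"dz": 0,"rx": 0,"ry": 0,"rz": 0},
])

```text
time_s: 14.52
tool_pos: [0.6012, -0.0903, 0.1078]
eef_rot: [0.817, 0.577, 0.0, 0.0]
contact_force: [-1.3, -0.1, -3.5]
opening: 0.216
gripper_force: 59.1
```

>>> servo_tool([
  {"dx": 0,"dy": 0,"dz": 0.05,"rx": 0,"ry": 0,"rz": 0},
  {"dx": 0,"dy": 0,"dz": 0,"rx": 0,"ry": 0,"rz": 0},
])

```text
time_s: 14.68
tool_pos: [0.6012, -0.0904, 0.1067]
eef_rot: [0.817, 0.577, 0.0, 0.0]
contact_force: [-0.1, 1.0, -4.2]
opening: 0.216
gripper_force: 59.1
```

>>> servo_tool([
  {"dx": 0,"dy": 0,"dz": 0.05,"rx": 0,"ry": 0,"rz": 0},
  {"dx": 0,"dy": 0,"dz": 0,"rx": 0,"ry": 0,"rz": 0},
])

```text
time_s: 14.85
tool_pos: [0.6013, -0.0904, 0.1065]
eef_rot: [0.817, 0.577, 0.0, 0.0]
contact_force: [-2.8, -0.2, 3.3]
opening: 0.217
gripper_force: 60.2
```

>>> servo_tool([
  {"dx": 0,"dy": 0,"dz": 0,"rx": 0,"ry": 0,"rz": 0},
  {"dx": 0,"dy": 0,"dz": 0,"rx": 0,"ry": 0,"rz": 0},
  {"dx": 0,"dy": 0,"dz": 0,"rx": 0,"ry": 0,"rz": 0},
  {"dx": 0,"dy": 0,"dz": 0,"rx": 0,"ry": 0,"rz": 0},
  {"dx": 0,"dy": 0,"dz": 0,"rx": 0,"ry": 0,"rz": 0},
  {"dx": 0,"dy": 0,"dz": 0,"rx": 0,"ry": 0,"rz": 0},
], jaw=0)

```text
time_s: 15.35
tool_pos: [0.6013, -0.0904, 0.1057]
eef_rot: [0.817, 0.577, 0.0, 0.0]
contact_force: [-0.5, 0.5, -0.9]
opening: 0.499
gripper_force: 0.0
```

>>> servo_tool([
  {"dx": 0,"dy": 0,"dz": -0.5,"rx": 0,"ry": 0,"rz": 0},
  {"dx": 0,"dy": 0,"dz": -1,"rx": 0,"ry": 0,"rz": 0},
  {"dx": 0,"dy": 0,"dz": -1,"rx": 0,"ry": 0,"rz": 0},
  {"dx": 0,"dy": 0,"dz": -1,"rx": 0,"ry": 0,"rz": 0},
  {"dx": 0,"dy": 0,"dz": -1,"rx": 0,"ry": 0,"rz": 0},
  {"dx": -1,"dy": 0,"dz": -0.5,"rx": 0,"ry": 0,"rz": 0},
  {"dx": -1,"dy": 0,"dz": 0,"rx": 0,"ry": 0,"rz": 0},
  {"dx": -1,"dy": 0,"dz": 0,"rx": 0,"ry": 0,"rz": 0},
  {"dx": -1,"dy": 0,"dz": 0,"rx": 0,"ry": 0,"rz": 0},
  {"dx": 0,"dy": 0,"dz": 0,"rx": 0,"ry": 0,"rz": 0},
  {"dx": 0,"dy": 0,"dz": 0,"rx": 0,"ry": 0,"rz": 0},
])

```text
time_s: 16.27
tool_pos: [0.5743, -0.1665, 0.2064]
eef_rot: [0.817, 0.576, 0.0, 0.0]
contact_force: [-0.3, -0.5, -0.3]
opening: 0.499
gripper_force: 0.0
```

```bash
python3 - <<'E'
from h import *
d={n:cam(n) for n in("wrist","side")}; c=d["wrist"]
p=np.array([.601,-.088]); print(proj(c,[*p,.084]),proj(c,[*p,.130]),proj(d["side"],[*p,.084]),proj(d["side"],[*p,.130]))
o=status.get_obs(); print(o["tool_pos"],o["contact_force"])
im=np.hstack([cv2.resize(c["color"][30:230,190:390],(400,400),interpolation=cv2.INTER_CUBIC),cv2.resize(d["side"]["color"][150:270,180:300],(400,400),interpolation=cv2.INTER_CUBIC)])
cv2.imwrite("pics/c6.png",im[:,:,::-1])
E
```

```text
[280.62805743 100.87722958] [280.35132058  96.74859136] [229.14586304 205.40008164] [226.71427002 189.64439168]
[ 0.57466493 -0.16536999  0.20613066] [-0.43150359  0.07402462 -0.02688979]
```

View pics/c6.png

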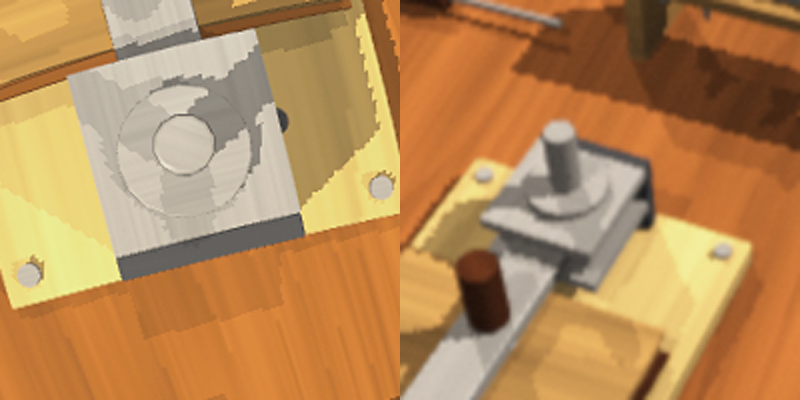

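The pin stands upright with its collar flat on the upper ear. The collar is at wrist crop (185,150) and the stem at (183,144), centred on the hole, and the gripper is clear.

```bash
python3 -c "
from cell import workorder
print(workorder.hand_in())"
```

```text
the job is handed in; nothing more can be done
None
```

The bar is home and the right pin is through both ears and the eye, with its collar down on the upper ear. The gripper is clear and the job was handed in at about 16 s; the hand-in returned no verdict.

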